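Seat the round sharpening stone in its holder

TASK

Get the knife-sharpening station ready. Slide the round stone across the holder's grey plate, without lifting it off the plate, until it drops fully home in the shallow round pocket; then slide the metal keeper all the way forward so that its tongue covers the stone's edge. Feel for the pocket, work gently throughout, and leave the shakers and the coffee pod alone.

Things in the scene. Friction and masses are not known exactly. Their poses are not given: they have to be found in the camera images.
- holder: Bamboo board 136 (x) x 245 (y) x 12 mm, fixed to the worktop, with a grey plastic plate 104 (x) x 146 (y) mm, 10 mm thick, stuck on it and a metal keeper in a guide at its -y end. Origin: centre of the board's underside, on the worktop; z up, y along the board from keeper to plate. The plate's top is 22 mm above the origin. In the plate is one round blind pocket, 54 mm wide and 5 mm deep, with a 1 mm chamfered rim.
- pocket_about (a point): A point of the holder (0, 7.5, 22 mm in its frame) at the level of the plate's top: where the pocket's centre was meant to be. The plate was stuck on by hand, so the plate and the true pocket centre lie off this point by up to 12 mm either way along the holder's x and up to 5 mm either way along its y. The plate's own edges: 52 mm to either side of the pocket centre in x, 40 mm to -y, 106 mm to +y.
- stone_center (a point): Centre (half-way up) of the loose round sharpening stone, a flat disc 52 mm across and 14 mm thick, 50 to 100 g, pale above and grey below, lying flat on the plate 51 to 76 mm to the +y side of the pocket. On the plate this point is 7 mm above the plate's top, seated in the pocket 2 mm above it; a seated stone stands 9 mm proud.
- keeper (a joint): Sliding metal keeper; 0 m fully back (toward the holder's -y), 0.045 m fully forward against its stop (+y). It stays where it is left; sliding takes about 3 N. Its tongue is 34 mm wide (x), 5 mm thick, its underside 11 mm over the plate's top: it passes over a seated stone, but runs against one that is not seated. The tip of the tongue is 56 mm to -y of point pocket_about at 0, and 11 mm at 0.045.
- tab (a point): Centre of the keeper's upright thumb tab: 30 mm wide (x), 10 mm thick (y), top 13 mm above this point, foot (top of the tongue) 11 mm below it; 50 mm to -y of the tongue's tip, and moves with the keeper.
- salt_shaker_mid (a point): Bystander: centre of a loose glass shaker with a pale grey top, 44 mm across, 90 mm high.
- pepper_shaker_mid (a point): Bystander: centre of the second, similar loose shaker, 44 mm across, 90 mm high.
- coffee_pod_1_mid (a point): Bystander: centre of a loose red and white coffee pod, 53 mm across, 34 mm high.
Things that resemble listed ones, but are neither listed nor needed, are in the scene too. What is shaped like the part that bears stone_center but black, green or pink is not meant.

How it is judged (in metres and radians):
On the way, in this order (a step that is already met when the one before it is completed fails the run):
1. the stone has dropped into the pocket, fully home and level, with the keeper still back (z of stone_center in the frame of holder between 0.0215 and 0.0255 m and horizontal distance between stone_center and pocket_about below 0.0145 m and angle between stone_center's own z axis and vertical below 0.06 rad and value of joint keeper below 0.02 m), for 0.2 s.
2. the keeper has been slid fully forward over the stone's edge (value of joint keeper above 0.041 m), for 0.2 s.
At the end, for the whole second after the job is handed in: The stone lies level (within 0.06 rad) and at rest in the pocket, within 1.5 mm of its full depth, and the keeper is forward within 4 mm of its stop, its tongue over the stone's edge (z of stone_center in the frame of holder between 0.0215 and 0.0255 m and horizontal distance between stone_center and pocket_about below 0.0145 m and angle between stone_center's own z axis and vertical below 0.06 rad and linear speed of stone below 0.01 m/s and value of joint keeper above 0.041 m); the robot touches nothing.
It fails at once if the stone is lifted more than 5 mm off the plate (z of stone_center in the frame of holder above 0.034 m).
It fails at once if the stone is tipped more than 0.35 rad (angle between stone_center's own z axis and vertical above 0.35 rad).
It fails at once if the stone is pressed against the holder with more than 25 N (contact force between stone and holder above 25 N).
It fails at once if the fingers press on the holder or its keeper with more than 25 N (contact force between the fingers and holder above 25 N).
It fails at once if a shaker or the coffee pod is moved more than 20 mm (distance of any of salt_shaker_mid, pepper_shaker_mid, coffee_pod_1_mid from where it was at the start of the episode above 0.02 m).
It also fails if it takes over 72 s, if anything falls off the work surface, if the arm or the gripper's body presses on something with over 40 N, if the wrist force passes 120 N, or if a joint passes its speed limit or range.

ROBOT

A 7-joint arm with a two-finger parallel gripper is mounted at the origin on a cart in front of the work surface, level with it; the furniture and walls round the work are solid. World frame = base frame: x ahead of the robot, y to its left, z up, the work surface at z = 0. Lengths are in m, angles in degrees, forces in N, time in s.
With the tool pointing down it reaches from about 0.4 to 0.85 m from the base axis. Payload 4.5 kg.
Tool frame: the origin (TCP) lies on the centre line of the jaws, within the pads' length; the fingertips stand 25 mm ahead of it and the grasp point (between the pads) lies 6 mm ahead of it (r.nose_length is the distance from the TCP to the fingertips, in m); z points along the fingers, y is the line along which they close (so a half turn about z gives the same grasp; the last joint's range is limited). The gripper opens to 85 mm and grips with 20 to 120 N. Pads are 22 mm wide; open, the fingers measure 114 mm over their backs; the gripper's body (76 mm by 85 mm) begins 54 mm behind the grasp point. The pads swing forward as they close: fully open they stand 13 mm farther back than shut.
Start: joints at [72.869, 39.483, -11.15, 89.685, 9.013, 51.709, -12.324], TCP at [0.204, -0.591, 0.219] pointing down, gripper open.
Joint ranges: [-172.22, 172.22], [-26.19, 119.32], [-84.43, 86.54], [7.71, 146.69], [-57.33, 237.33], [2.42, 119.75], [-152.13, 152.13]. Speed limits (degrees/s): [147.25, 147.25, 180, 180, 180, 180, 180].

INTERFACE

Orientations are given as a 3x3 rotation matrix whose columns are the frame's x, y, z axes.
In Python, from cell import r gives the robot as it stands. The module is installed in compiled form; this text tells all that it offers.
- The arm moves only by the tool play_rows, never from a script. Its arguments are lists of equal length, an entry for each row: "xyz": the shift along the tool's x, y, z in m, a list of three; "yaw": the turn about the tool's z in degrees. In form: {"xyz": [[dx, dy, dz], ...], "yaw": [yaw, ...]}. A call has 1 to 20 rows; each row is the pose to reach, as a shift and turn from the pose commanded when the call began, along the tool's axes at that moment; what a row does not reach only later rows make up. A row lasts 1/8 s, in which the tool goes at most 62.5 mm and 10.7 degrees, less where a joint would pass 70% of its speed; a pose out of reach is approached as far as the arm can. A call with a gripper value outside its range is refused whole. "fingers" is the opening, from 0 (shut) to 1 (fully open), set as the call begins (left out, the last holds). The fingers move at their own pace and stop on an object; "squeeze" is the grip in N (left out, the last holds). Time passes only in rows, so rows that repeat a pose let the fingers close. It gives the time, the measured TCP pose, the force, the opening and the grip force at its end, in the units of the state.
- r.sense(): the state, without advancing time (a new reading comes with each control period).
- r.capture(name): name is "scene" or "top"; returns the picture (400x640x3 uint8, red, green, blue); there is no depth.
- r.camera_model(name): a dict with "intrinsics" (3x3 intrinsics, pixels), "k1" (the pictures are not rectified: a ray, as slopes to the right and down, at radius r is drawn at 1 + k1 r^2 times it, then the intrinsics apply), "R" (3x3) and "t" (3): a world point X has camera coordinates R X + t. Camera axes: x right, y down, z forward; pixel columns grow to the right and rows downward; lengths in m; the calibration is good to about 2 mm. A picture is of the moment at which its call begins. camera_model takes no time and is no camera call.
- r.finish_job(): hands the job in; it is judged then, once.
The state is a dict: "clock": time; "q": joint angles; "qvel": joint speeds; "effort": joint torques, N m; "ee_pos": TCP position; "orientation": TCP orientation; "wrist_force": force on the tool from outside, world axes, zero at the start; "moment": the same for the moment, N m; "grip_width": finger opening in m; "grip_force": force on a finger pad.
Only numpy, scipy, OpenCV 4.12 (cv2) and the standard library are available. Lean on these libraries where they do the work, as an engineer would, in place of code of your own. Each camera call takes 0.05 s, during which the arm holds its last target. There are 200 camera calls.

## Working session

There is one attempt and no reset: what is moved stays moved. The work goes in short steps, Python scripts to look and compute and a tool call to move; the robot and the scene stay as the last step left them, time stands still between calls to the robot, and variables do not carry over. Pictures are saved under pics/ and viewed, at most 10 in all, crops included, and the job is handed in when it is done.

Besides the shell and the picture viewer there is one more tool, called after "Call:" as name([rows], argument=value, ...), one row to a line, values as JSON. play_rows: Moves the arm, as the interface text tells. Its arguments: {"type":"object","properties":{"xyz":{"type":"array","items":{"type":"array","items":{"type":"number"}}},"yaw":{"type":"array","items":{"type":"number"}},"fingers":{"type":"number"},"squeeze":{"type":"number"}},"required":["xyz","yaw"]}

```bash
mkdir -p pics; cat > h.py <<'E'
import numpy as np, cv2
from cell import r
def snap(n,f,box=None,s=1):
    im=r.capture(n)[:,:,::-1].copy(); cv2.imwrite('pics/raw_'+f,im)
    if box: im=im[box[1]:box[3],box[0]:box[2]]
    cv2.imwrite('pics/'+f,cv2.resize(im,None,fx=s,fy=s,interpolation=cv2.INTER_CUBIC))
def ray(n,u,v):
    c=r.camera_model(n);K=np.array(c['intrinsics']);p=np.linalg.inv(K)@[u,v,1];d=p[:2].copy()
    for _ in range(30): d=p[:2]/(1+c['k1']*(d@d))
    R=np.array(c['R']);t=np.array(c['t']);return -R.T@t, R.T@np.r_[d,1]
def at(n,u,v,z):
    o,d=ray(n,u,v);return o+d*(z-o[2])/d[2]
def px(n,X):
    c=r.camera_model(n);K=np.array(c['intrinsics']);p=np.array(c['R'])@X+np.array(c['t']);d=p[:2]/p[2];d=d*(1+c['k1']*(d@d));return (K@np.r_[d,1])[:2]
E
python3 - <<'E'
from h import *
snap('top','top0.png');snap('scene','scene0.png')
s=r.sense();print(s['ee_pos'],s['orientation'],s['grip_width'],s['clock'],r.nose_length)
for n in('top','scene'):print(ray(n,320,200))
E
```

```text
[ 0.20392937 -0.5901765   0.21827382] [[ 9.45111561e-01  3.26747158e-01 -6.57899434e-04]
 [ 3.26747791e-01 -9.45110409e-01  1.48154386e-03]
 [-1.37697357e-04 -1.61519142e-03 -9.99998686e-01]] 0.08526695985726801 0.1 0.025
(array([0.35182086, 0.01261945, 1.1189616 ]), array([ 0.16004768, -0.00257013, -0.98723324]))
(array([-0.09868432,  0.80701786,  0.80125604]), array([ 0.51265339, -0.63771279, -0.57501302]))
```

View pics/top0.png

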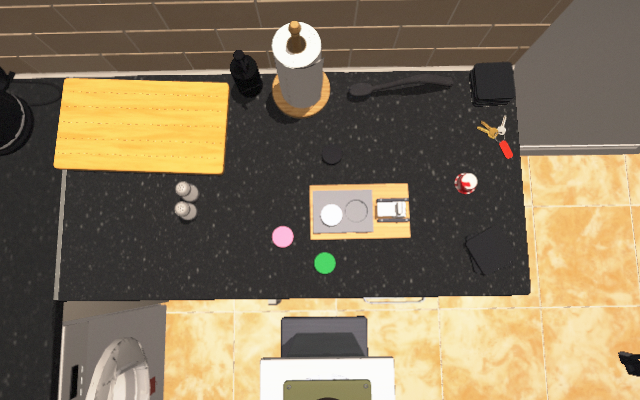

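View pics/scene0.png

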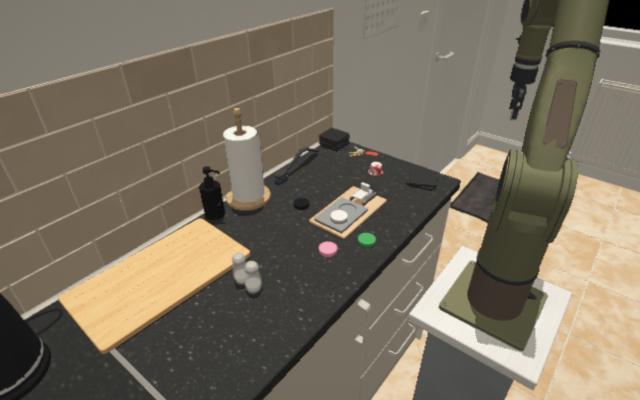

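Stone candidates in the top view are the pale disc on the plate (331,215), pink (283,237), green (325,263) and black (331,157). The pale disc fits the description. The pocket is at about (356,211), the keeper at (393,209), the pod at (466,183) and the shakers at (187,200). I'll check this in a close crop.

```bash
python3 - <<'E'
from h import *
im=cv2.imread('pics/raw_top0.png')[175:250,300:420]
cv2.imwrite('pics/c1.png',cv2.resize(im,None,fx=6.5,fy=6.5,interpolation=cv2.INTER_CUBIC))
E
```

```text
(no output)
```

View pics/c1.png

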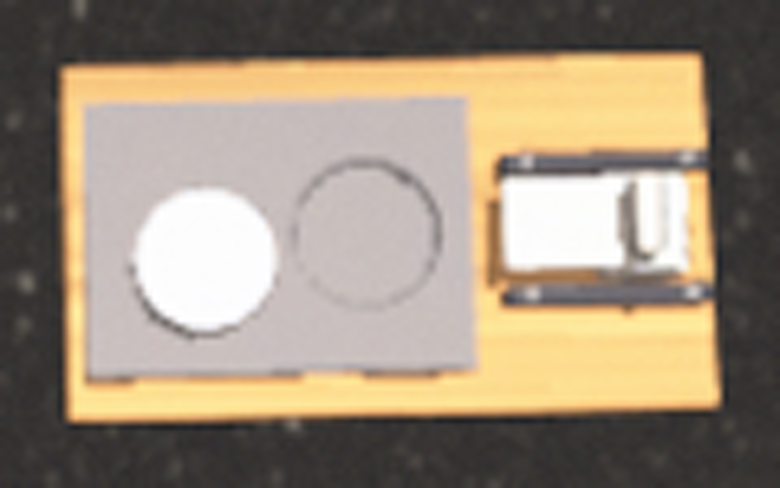

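The crop confirms it: the pale disc lies on the grey plate with the pocket to its right, and the keeper is back. Next I compute positions.

```bash
python3 - <<'E'
from h import *
def P(x,y,z): return at('top',300+(x+.5)/6.5-.5,175+(y+.5)/6.5-.5,z)
B=np.array([P(*c,.012) for c in[(62,66),(702,54),(720,408),(68,422)]])
Q=np.array([P(*c,.022) for c in[(85,104),(466,97),(478,369),(88,376)]])
for C in(B,Q):
    print(C.round(4).tolist(),[np.linalg.norm(C[i]-C[i-1]).round(4) for i in range(4)])
def axis(C): # +y holder = from right corners to left corners
    y=(C[0]+C[3]-C[1]-C[2])[:2]; x=(C[0]+C[1]-C[2]-C[3])[:2]; return np.degrees(np.arctan2(y[1],y[0])),np.degrees(np.arctan2(x[1],x[0]))
print(axis(B),axis(Q))
c=B.mean(0)[:2];a=np.radians(axis(B)[0]);ey=np.array([np.cos(a),np.sin(a)]);ex=np.array([ey[1],-ey[0]])
print('board c',c,'ex',ex,'ey',ey)
f=lambda p:((p[:2]-c)@ex,(p[:2]-c)@ey)
for n,p in dict(about=c+ey*.0075,platec=Q.mean(0),pocket=P(367,234,.022),stone=P(205,261,.036),tabtop=P(653,217,.06),tip=P(502,224,.038)).items(): print(n,p,f(p))
print('platepocket', Q.mean(0)[:2]-ey*.033, f(Q.mean(0)[:2]-ey*.033))
for n,u,v,z in(('pod',466,183,.034),('s1',185,188,.09),('s2',184,208,.09)):print(n,at('top',u,v,z))
E
```

```text
[[0.57, 0.0362, 0.012], [0.5712, -0.208, 0.012], [0.4361, -0.209, 0.012], [0.4341, 0.0354, 0.012]] [np.float64(0.1359), np.float64(0.2442), np.float64(0.1352), np.float64(0.2444)]
[[0.5533, 0.0275, 0.022], [0.554, -0.1163, 0.022], [0.4511, -0.1176, 0.022], [0.4504, 0.0275, 0.022]] [np.float64(0.1029), np.float64(0.1438), np.float64(0.1029), np.float64(0.1452)]
(np.float64(90.3646398691906), np.float64(0.39245026961172425)) (np.float64(90.25335652359466), np.float64(0.34483957949470956))
board c [ 0.50285679 -0.08634616] ex [0.99997975 0.00636412] ey [-0.00636412  0.99997975]
about [ 0.50280906 -0.07884632] (np.float64(-3.367125371925295e-17), np.float64(0.007499999999999996))
platec [ 0.50219317 -0.04473113  0.022     ] (np.float64(-0.00039876740223132557), np.float64(0.04161841425192253))
pocket [ 0.50233207 -0.07762867  0.022     ] (np.float64(-0.0004692335281917779), np.float64(0.00872065780452803))
stone [ 0.49117461 -0.01639198  0.036     ] (np.float64(-0.011236749161732614), np.float64(0.07002711491536287))
tabtop [ 0.50188452 -0.17811871  0.06      ] (np.float64(-0.0015563035208602766), np.float64(-0.09176450185429041))
tip [ 0.50316967 -0.12624359  0.038     ] (np.float64(5.8962410915786283e-05), np.float64(-0.03989860495618674))
platepocket [ 0.50240318 -0.07773046] (np.float64(-0.0003987674022312885), np.float64(0.008618414251922522))
pod [ 0.56458162 -0.34553075  0.034     ]
s1 [0.5511423  0.32153233 0.09      ]
s2 [0.5044451  0.32244329 0.09      ]
```

Call:
play_rows([
  [0.04,-0.04,0],
  [0.08,-0.078,0],
  [0.12,-0.117,0],
  [0.16,-0.156,0.01],
  [0.2,-0.195,0.02],
  [0.24,-0.235,0.03],
  [0.28,-0.274,0.04],
  [0.32,-0.313,0.05],
  [0.36,-0.352,0.06],
  [0.4,-0.391,0.07],
  [0.43,-0.42,0.08],
  [0.45,-0.44,0.088],
  [0.4587,-0.4485,0.088],
  [0.4587,-0.4485,0.088],
  [0.4587,-0.4485,0.088],
  [0.4587,-0.4485,0.088],
], yaw=[1.5,3,4.5,6,7.5,9,10.5,12,13.5,15,16.5,18,19.07,19.07,19.07,19.07], fingers=0.85, squeeze=20)

```text
clock: 2.1
ee_pos: [0.4908, -0.0185, 0.1313]
orientation: [[1.0, -0.002, 0.0], [-0.002, -1.0, -0.001], [0.0, 0.001, -1.0]]
wrist_force: [0.3, -0.2, 0.8]
grip_width: 0.0727
grip_force: 0.0
```

```bash
python3 - <<'E'
from h import *
s=r.sense();print(s['ee_pos'],s['orientation'],s['grip_width'],s['clock'],s['wrist_force'])
im=r.capture('scene')[:,:,::-1][150:270,270:430]
cv2.imwrite('pics/s1.png',cv2.resize(im,None,fx=5,fy=5,interpolation=cv2.INTER_CUBIC))
print(px('scene',s['ee_pos']-[0,0,.025]),px('scene',np.array([.491,-.0164,.036])))
E
```

```text
[ 0.49081525 -0.01848082  0.13130267] [[ 9.99997427e-01 -2.26832111e-03  3.22878969e-05]
 [-2.26829887e-03 -9.99997201e-01 -6.72698581e-04]
 [ 3.38137029e-05  6.72623611e-04 -9.99999773e-01]] 0.07270309055672858 2.1 [ 0.29364746 -0.17892289  0.77459294]
[339.40882818 195.21597012] [338.4962977  214.41348075]
```

View pics/s1.png

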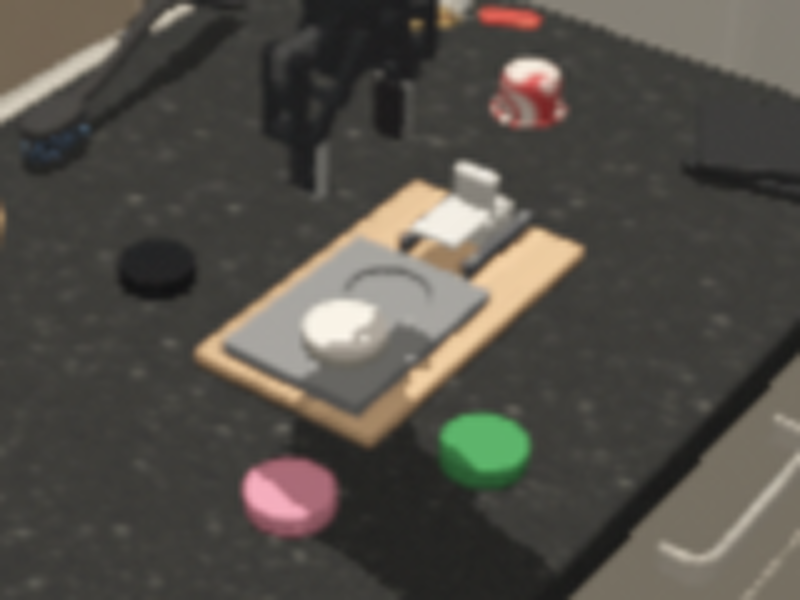

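The jaws are above the stone (crop (345,330)), with the pocket and keeper behind it. I'll lower with the jaws open, then narrow them.

Call:
play_rows([
  [0,-0.002,0.025],
  [0,-0.002,0.05],
  [0,-0.002,0.065],
  [0,-0.002,0.075],
  [0,-0.002,0.079],
  [0,-0.002,0.079],
  [0,-0.002,0.079],
], yaw=[0,0,0,0,0,0,0])

```text
clock: 3.02
ee_pos: [0.4916, -0.015, 0.0525]
orientation: [[1.0, -0.0, 0.001], [-0.0, -1.0, -0.0], [0.001, 0.0, -1.0]]
wrist_force: [0.6, 0.1, -0.7]
grip_width: 0.0726
grip_force: 0.0
```

Call:
play_rows([
  [0,0,0],
  [0,0,0],
  [0,0,0],
  [0,0,0],
], yaw=[0,0,0,0], fingers=0.66)

```text
clock: 3.52
ee_pos: [0.4912, -0.015, 0.052]
orientation: [[1.0, -0.0, 0.0], [-0.0, -1.0, -0.0], [0.0, 0.0, -1.0]]
wrist_force: [0.4, -0.4, -0.3]
grip_width: 0.0564
grip_force: 0.0
```

Call:
play_rows([
  [0,0,0.0005],
  [0,0,0.001],
  [0,0,0.0015],
  [0,0,0.002],
  [0,0,0.002],
], yaw=[0,0,0,0,0])

```text
clock: 4.15
ee_pos: [0.4912, -0.015, 0.0499]
orientation: [[1.0, -0.0, -0.0], [-0.0, -1.0, -0.0], [-0.0, 0.0, -1.0]]
wrist_force: [0.7, -0.5, -0.1]
grip_width: 0.0565
grip_force: 0.0
```

Call:
play_rows([
  [0,0,0.0005],
  [0,0,0.001],
  [0,0,0.0015],
  [0,0,0.002],
  [0,0,0.002],
], yaw=[0,0,0,0,0])

```text
clock: 4.78
ee_pos: [0.4912, -0.015, 0.0479]
orientation: [[1.0, -0.0, -0.0], [-0.0, -1.0, -0.0], [-0.0, 0.0, -1.0]]
wrist_force: [0.4, 0.3, 0.1]
grip_width: 0.0562
grip_force: 0.0
```

```bash
python3 - <<'E'
from h import *
s=r.sense();print(s['ee_pos'],s['wrist_force'])
im=r.capture('scene')[:,:,::-1][180:250,300:400]
cv2.imwrite('pics/s2.png',cv2.resize(im,None,fx=8,fy=8,interpolation=cv2.INTER_CUBIC))
E
```

```text
[ 0.49118384 -0.0149805   0.04792649] [0.3576408  0.31226631 0.11589283]
```

View pics/s2.png

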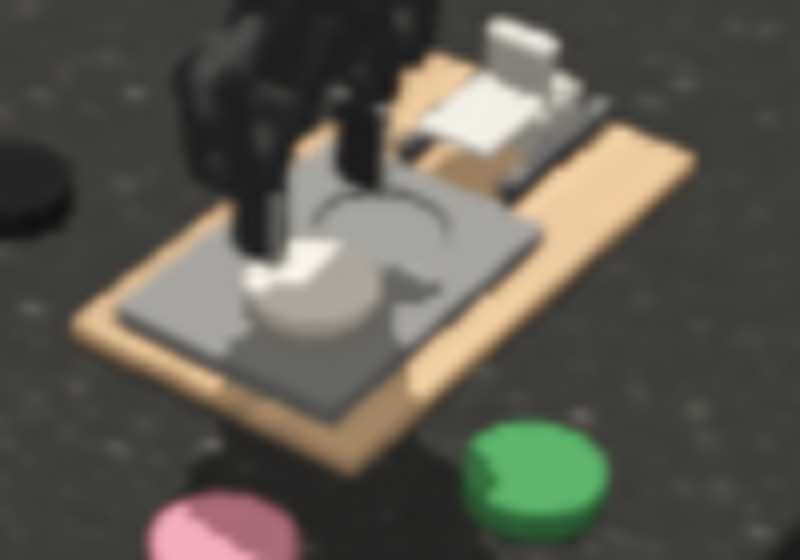

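The scene picture shows the fingers at (332,210) and (345,202), about 9 px above where they should be around the stone at (339,215). I'll check from the top.

```bash
python3 - <<'E'
from h import *
s=r.sense();p=s['ee_pos'];print(p,px('top',p),px('top',p+[0,0,.1]),px('scene',p-[0,0,.02]),px('scene',p-[0,-.04,.02]),px('scene',p-[0,.04,.02]))
im=r.capture('top')[:,:,::-1][150:275,270:430]
cv2.imwrite('pics/t2.png',cv2.resize(im,None,fx=5,fy=4.8,interpolation=cv2.INTER_CUBIC))
E
```

```text
[ 0.49121124 -0.01499368  0.04797589] [330.6501646  214.07837073] [331.7395913  208.08179412] [338.12010862 216.68740441] [330.22723731 223.04967175] [345.70228155 210.5752822 ]
```

View pics/t2.png

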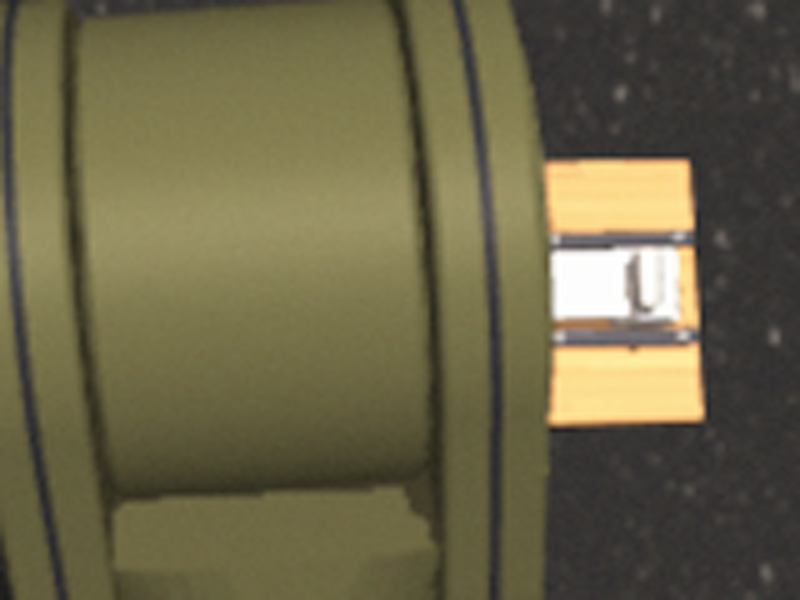

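Call:
play_rows([
  [0,0,0],
  [0,0,0],
  [0,0,0],
  [0,0,0],
], yaw=[0,0,0,0], fingers=0.58, squeeze=20)

```text
clock: 5.38
ee_pos: [0.4913, -0.015, 0.048]
orientation: [[1.0, 0.0, 0.0], [0.0, -1.0, -0.0], [0.0, 0.0, -1.0]]
wrist_force: [0.9, -0.2, 0.0]
grip_width: 0.0497
grip_force: 0.0
```

```bash
python3 - <<'E'
from h import *
print(px('scene',np.array([.204,-.5905,.219])),px('scene',np.array([.204,-.5905,.194])))
a=cv2.imread('pics/raw_scene0.png')[20:140,460:580]; b=r.capture('scene')[:,:,::-1][170:240,300:400]
a=cv2.resize(a,(400,400),interpolation=cv2.INTER_CUBIC);b=cv2.resize(b,(571,400),interpolation=cv2.INTER_CUBIC)
cv2.imwrite('pics/ab.png',cv2.resize(np.hstack([a,b[:,100:500]]),(800,400)))
E
```

```text
[510.12728361 121.11564814] [508.2207575 127.9662684]
```

View pics/ab.png

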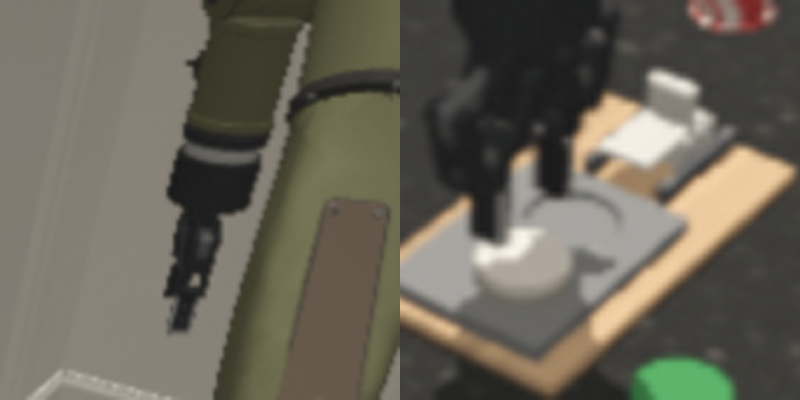

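The fingers closed past 52 mm without contact, and both pictures put the tips roughly 20–30 mm higher than nominal. I'll reopen and feel downward.

Call:
play_rows([
  [0,0,0],
  [0,0,0],
  [0,0,0],
  [0,0,0.0005],
  [0,0,0.001],
  [0,0,0.0015],
  [0,0,0.002],
  [0,0,0.002],
], yaw=[0,0,0,0,0,0,0,0], fingers=0.75)

```text
clock: 6.42
ee_pos: [0.4912, -0.015, 0.0459]
orientation: [[1.0, 0.0, -0.0], [0.0, -1.0, -0.0], [-0.0, 0.0, -1.0]]
wrist_force: [-0.4, 0.1, 0.2]
grip_width: 0.0644
grip_force: 0.0
```

Call:
play_rows([
  [0,0,0.0007],
  [0,0,0.0014],
  [0,0,0.002],
  [0,0,0.002],
], yaw=[0,0,0,0])

```text
clock: 6.92
ee_pos: [0.4912, -0.015, 0.0439]
orientation: [[1.0, -0.0, -0.0], [-0.0, -1.0, -0.0], [-0.0, 0.0, -1.0]]
wrist_force: [0.7, 0.7, 0.3]
grip_width: 0.0642
grip_force: 0.0
```

Call:
play_rows([
  [0,0,0.0007],
  [0,0,0.0014],
  [0,0,0.002],
  [0,0,0.002],
], yaw=[0,0,0,0])

```text
clock: 7.42
ee_pos: [0.4912, -0.015, 0.0419]
orientation: [[1.0, -0.0, -0.0], [-0.0, -1.0, -0.0], [-0.0, 0.0, -1.0]]
wrist_force: [-0.3, 1.2, -0.1]
grip_width: 0.0642
grip_force: 0.0
```

```bash
python3 - <<'E'
from h import *
s=r.sense();print(s['ee_pos'],s['wrist_force'],s['grip_width'],s['clock'],s['q'],r.nose_length)
E
```

```text
[ 0.49116938 -0.01498595  0.04192367] [-0.34608301  1.16233796 -0.05393278] 0.0642452812635268 7.425 [ -4.18988703  47.88473748   0.91533666 120.19817719  -3.2616139
  11.94533571 -90.38746172] 0.025
```

Call:
play_rows([
  [0,0,0.0007],
  [0,0,0.0014],
  [0,0,0.0021],
  [0,0,0.0028],
  [0,0,0.003],
], yaw=[0,0,0,0,0])

```text
clock: 8.05
ee_pos: [0.4912, -0.015, 0.0389]
orientation: [[1.0, -0.0, -0.0], [-0.0, -1.0, -0.0], [-0.0, 0.0, -1.0]]
wrist_force: [-1.1, -0.1, 0.2]
grip_width: 0.0643
grip_force: 0.0
```

Call:
play_rows([
  [0,0,0.0007],
  [0,0,0.0014],
  [0,0,0.0021],
  [0,0,0.0028],
  [0,0,0.003],
], yaw=[0,0,0,0,0])

```text
clock: 8.68
ee_pos: [0.4912, -0.015, 0.0359]
orientation: [[1.0, 0.0, 0.0], [0.0, -1.0, -0.0], [0.0, 0.0, -1.0]]
wrist_force: [0.1, -0.7, -1.2]
grip_width: 0.064
grip_force: 0.0
```

```bash
python3 - <<'E'
from h import *
s=r.sense();print(s['ee_pos'],s['wrist_force'])
im=r.capture('scene')[:,:,::-1][180:250,300:400]
cv2.imwrite('pics/s3.png',cv2.resize(im,None,fx=8,fy=8,interpolation=cv2.INTER_CUBIC))
E
```

```text
[ 0.49123103 -0.0149753   0.03591749] [ 0.11090583 -0.65892729 -1.24375244]
```

View pics/s3.png

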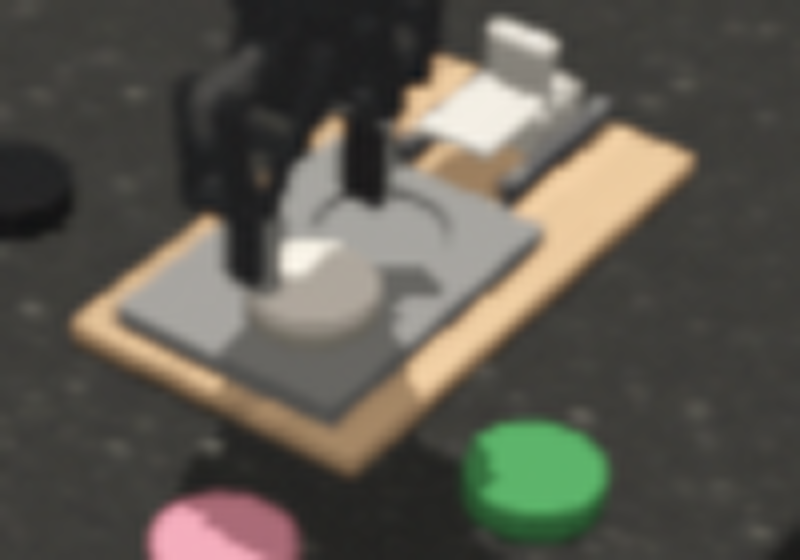

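The left finger tip is now at (250,288), in front of the stone's edge but still well above the plate, so I'll keep feeling down.

Call:
play_rows([
  [0,0,0.001],
  [0,0,0.002],
  [0,0,0.003],
  [0,0,0.004],
  [0,0,0.004],
], yaw=[0,0,0,0,0])

```text
clock: 9.35
ee_pos: [0.4912, -0.015, 0.0319]
orientation: [[1.0, -0.0, -0.0], [-0.0, -1.0, -0.0], [-0.0, 0.0, -1.0]]
wrist_force: [-0.7, 0.3, 0.2]
grip_width: 0.0645
grip_force: 0.0
```

Call:
play_rows([
  [0,0,0.001],
  [0,0,0.002],
  [0,0,0.003],
  [0,0,0.003],
], yaw=[0,0,0,0])

```text
clock: 9.85
ee_pos: [0.4911, -0.015, 0.0289]
orientation: [[1.0, -0.0, -0.0], [-0.0, -1.0, -0.0], [-0.0, 0.0, -1.0]]
wrist_force: [-0.1, 0.7, -1.1]
grip_width: 0.064
grip_force: 0.0
```

Call:
play_rows([
  [0,0,0.001],
  [0,0,0.002],
  [0,0,0.003],
  [0,0,0.003],
], yaw=[0,0,0,0])

```text
clock: 10.35
ee_pos: [0.4912, -0.015, 0.0259]
orientation: [[1.0, -0.0, -0.0], [-0.0, -1.0, -0.0], [-0.0, 0.0, -1.0]]
wrist_force: [-0.0, 0.0, 0.5]
grip_width: 0.064
grip_force: 0.0
```

Call:
play_rows([
  [0,0,0.001],
  [0,0,0.002],
  [0,0,0.003],
  [0,0,0.003],
], yaw=[0,0,0,0])

```text
clock: 10.85
ee_pos: [0.4911, -0.015, 0.0229]
orientation: [[1.0, 0.0, -0.0], [0.0, -1.0, -0.0], [-0.0, 0.0, -1.0]]
wrist_force: [-0.4, 0.9, -0.6]
grip_width: 0.0642
grip_force: 0.0
```

Call:
play_rows([
  [0,0,0.0007],
  [0,0,0.0014],
  [0,0,0.002],
  [0,0,0.002],
], yaw=[0,0,0,0])

```text
clock: 11.35
ee_pos: [0.4912, -0.015, 0.0209]
orientation: [[1.0, -0.0, -0.0], [-0.0, -1.0, -0.0], [-0.0, 0.0, -1.0]]
wrist_force: [0.3, -0.2, -0.1]
grip_width: 0.0639
grip_force: 0.0
```

```bash
python3 - <<'E'
from h import *
s=r.sense();print(s['ee_pos'],s['wrist_force'])
im=r.capture('scene')[:,:,::-1][180:250,300:400]
cv2.imwrite('pics/s4.png',cv2.resize(im,None,fx=8,fy=8,interpolation=cv2.INTER_CUBIC))
E
```

```text
[ 0.49119477 -0.01498577  0.02092171] [ 0.29219895 -0.19691379 -0.10051816]
```

View pics/s4.png

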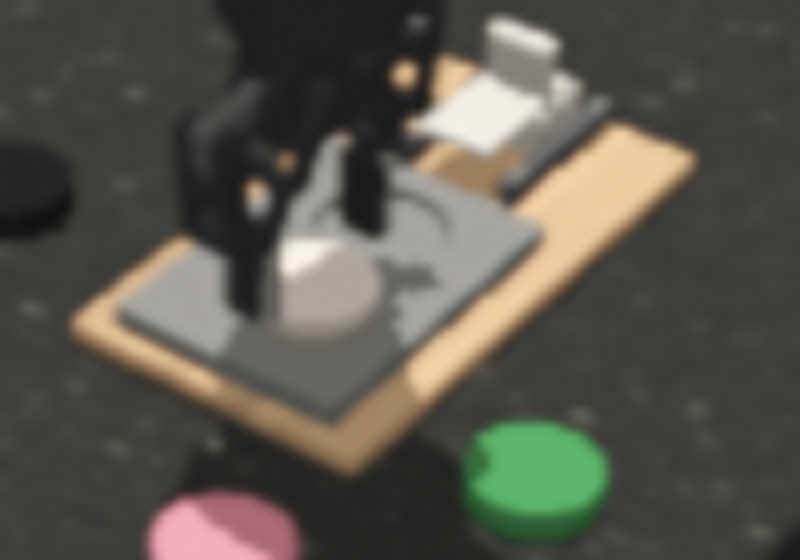

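The stone (313,290) now sits between the fingers, with tips at (245,318) and (372,235). I'll close gently.

Call:
play_rows([
  [0,0,0],
  [0,0,0],
  [0,0,0],
  [0,0,0],
  [0,0,0],
  [0,0,0],
], yaw=[0,0,0,0,0,0], fingers=0.58, squeeze=20)

```text
clock: 12.15
ee_pos: [0.4912, -0.015, 0.021]
orientation: [[1.0, -0.0, 0.0], [-0.0, -1.0, -0.0], [0.0, 0.0, -1.0]]
wrist_force: [0.2, 0.8, -0.2]
grip_width: 0.0495
grip_force: 0.0
```

Call:
play_rows([
  [0,0,0],
  [0,0,0],
  [0,0,0],
  [0,0,0.0006],
  [0,0,0.0013],
  [0,0,0.002],
  [0,0,0.002],
], yaw=[0,0,0,0,0,0,0], fingers=0.75)

```text
clock: 13.02
ee_pos: [0.4912, -0.015, 0.0189]
orientation: [[1.0, -0.0, -0.0], [-0.0, -1.0, -0.0], [-0.0, 0.0, -1.0]]
wrist_force: [-0.1, -0.2, 0.4]
grip_width: 0.0643
grip_force: 0.0
```

Call:
play_rows([
  [0,0,0.0007],
  [0,0,0.0014],
  [0,0,0.002],
  [0,0,0.002],
], yaw=[0,0,0,0])

```text
clock: 13.52
ee_pos: [0.4912, -0.015, 0.0169]
orientation: [[1.0, -0.0, -0.0], [-0.0, -1.0, -0.0], [-0.0, 0.0, -1.0]]
wrist_force: [-1.0, 0.4, -0.1]
grip_width: 0.0641
grip_force: 0.0
```

Call:
play_rows([
  [0,0,0.0005],
  [0,0,0.001],
  [0,0,0.0015],
  [0,0,0.0015],
], yaw=[0,0,0,0])

```text
clock: 14.02
ee_pos: [0.4912, -0.015, 0.0155]
orientation: [[1.0, -0.0, -0.0], [-0.0, -1.0, -0.0], [-0.0, 0.0, -1.0]]
wrist_force: [-0.2, -0.0, -0.7]
grip_width: 0.0641
grip_force: 0.0
```

Call:
play_rows([
  [0,0,0],
  [0,0,0],
  [0,0,0],
  [0,0,0],
  [0,0,0],
], yaw=[0,0,0,0,0], fingers=0.58)

```text
clock: 14.65
ee_pos: [0.4912, -0.015, 0.0157]
orientation: [[1.0, -0.0, 0.0], [-0.0, -1.0, -0.0], [0.0, 0.0, -1.0]]
wrist_force: [-0.1, -0.5, 5.6]
grip_width: 0.0502
grip_force: 20.4
```

```bash
python3 - <<'E'
from h import *
im=r.capture('scene')[:,:,::-1].copy();cv2.imwrite('pics/raw_s5.png',im)
p=r.sense()['ee_pos']
big=cv2.resize(im[185:245,305:375],None,fx=8,fy=8,interpolation=cv2.INTER_CUBIC)
# draw where, by calibration, verticals at TCP +-25mm meet the plate, and the stone's rim
q=lambda X:tuple(int(v) for v in ((px('scene',np.array(X))-[305,185])*8+4))
for y in(-.025,.025): cv2.circle(big,q([p[0],p[1]+y,.022]),3,(0,0,255),-1); cv2.circle(big,q([p[0],p[1]+y,.036]),3,(255,0,0),-1)
cv2.imwrite('pics/s5.png',big);print(big.shape)
E
```

```text
(480, 560, 3)
```

View pics/s5.png

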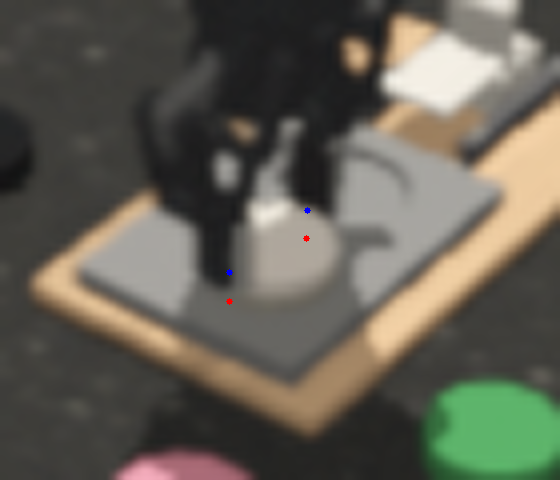

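The grip registers only at the stone's upper rim, with the left tip at (215,283) and the tips about z 0.034. Horizontally it's centred. So I'll release and go lower.

Call:
play_rows([
  [0,0,0],
  [0,0,0],
  [0,0,0],
  [0,0,0.001],
  [0,0,0.002],
  [0,0,0.003],
  [0,0,0.003],
], yaw=[0,0,0,0,0,0,0], fingers=0.75)

```text
clock: 15.58
ee_pos: [0.4911, -0.015, 0.0124]
orientation: [[1.0, -0.0, -0.0], [-0.0, -1.0, -0.0], [-0.0, 0.0, -1.0]]
wrist_force: [0.5, 0.1, -1.2]
grip_width: 0.0641
grip_force: 0.0
```

Call:
play_rows([
  [0,0,0.0007],
  [0,0,0.0014],
  [0,0,0.002],
  [0,0,0.002],
], yaw=[0,0,0,0])

```text
clock: 16.08
ee_pos: [0.4912, -0.015, 0.0104]
orientation: [[1.0, -0.0, -0.0], [-0.0, -1.0, -0.0], [-0.0, 0.0, -1.0]]
wrist_force: [0.7, -0.5, -0.2]
grip_width: 0.0639
grip_force: 0.0
```

Call:
play_rows([
  [0,0,0.0005],
  [0,0,0.001],
  [0,0,0.0015],
  [0,0,0.0015],
], yaw=[0,0,0,0])

```text
clock: 16.58
ee_pos: [0.4912, -0.015, 0.0089]
orientation: [[1.0, -0.0, -0.0], [-0.0, -1.0, -0.0], [-0.0, 0.0, -1.0]]
wrist_force: [0.2, 0.8, -0.8]
grip_width: 0.0639
grip_force: 0.0
```

Call:
play_rows([
  [0,0,0.0005],
  [0,0,0.001],
  [0,0,0.0015],
  [0,0,0.0015],
], yaw=[0,0,0,0])

```text
clock: 17.08
ee_pos: [0.4912, -0.015, 0.0075]
orientation: [[1.0, 0.0, -0.0], [0.0, -1.0, -0.0], [-0.0, 0.0, -1.0]]
wrist_force: [-0.1, -0.7, 0.1]
grip_width: 0.0639
grip_force: 0.0
```

Call:
play_rows([
  [0,0,0],
  [0,0,0],
  [0,0,0],
  [0,0,0],
  [0,0,0],
], yaw=[0,0,0,0,0], fingers=0.58)

```text
clock: 17.7
ee_pos: [0.4912, -0.015, 0.0076]
orientation: [[1.0, -0.0, 0.0], [-0.0, -1.0, -0.0], [0.0, 0.0, -1.0]]
wrist_force: [-1.1, -0.5, 4.6]
grip_width: 0.0507
grip_force: 20.7
```

Call:
play_rows([
  [0.0005,0.003,0],
  [0.0015,0.007,0],
  [0.0025,0.012,0],
  [0.0035,0.017,0],
  [0.0045,0.022,0],
  [0.0055,0.027,0],
  [0.0065,0.032,0],
  [0.0075,0.037,0],
  [0.0085,0.042,0],
  [0.0095,0.047,0],
  [0.0105,0.051,0],
  [0.011,0.0545,0],
  [0.0112,0.0565,0],
  [0.0112,0.0565,0],
], yaw=[0,0,0,0,0,0,0,0,0,0,0,0,0,0])

```text
clock: 19.45
ee_pos: [0.5027, -0.07, 0.0076]
orientation: [[1.0, 0.001, 0.0], [0.001, -1.0, 0.002], [0.0, -0.002, -1.0]]
wrist_force: [-0.5, 2.5, 4.6]
grip_width: 0.0511
grip_force: 20.7
```

Call:
play_rows([
  [0,0,0],
  [0,0,0],
  [0,0,0],
  [0,0.001,0],
  [0,0.002,0],
  [0,0.003,0],
  [0,0.004,0],
  [0,0.005,0],
  [0,0.005,0],
], yaw=[0,0,0,0,0,0,0,0,0], fingers=0.625)

```text
clock: 20.58
ee_pos: [0.5024, -0.0767, 0.0075]
orientation: [[1.0, -0.0, 0.0], [-0.0, -1.0, -0.0], [0.0, 0.0, -1.0]]
wrist_force: [-0.6, -0.4, 0.1]
grip_width: 0.0535
grip_force: 0.0
```

Call:
play_rows([
  [0,0.0005,0],
  [0,0.001,0],
  [0,0.0015,0],
  [0,0.002,0],
  [0,0.002,0],
], yaw=[0,0,0,0,0])

```text
clock: 21.2
ee_pos: [0.5024, -0.0785, 0.0075]
orientation: [[1.0, -0.0, 0.0], [-0.0, -1.0, -0.0], [0.0, 0.0, -1.0]]
wrist_force: [0.0, 0.6, -0.4]
grip_width: 0.0535
grip_force: 0.2
```

Call:
play_rows([
  [0,0.0005,0],
  [0,0.001,0],
  [0,0.0015,0],
  [0,0.002,0],
  [0,0.002,0],
], yaw=[0,0,0,0,0])

```text
clock: 21.82
ee_pos: [0.5022, -0.0794, 0.0075]
orientation: [[1.0, 0.001, -0.001], [0.001, -1.0, 0.001], [-0.001, -0.001, -1.0]]
wrist_force: [-0.5, 4.7, 1.6]
grip_width: 0.0535
grip_force: 2.6
```

Resistance is building at the pocket. I'll check the other way.

Call:
play_rows([
  [0,-0.001,0],
  [0,-0.002,0],
  [0,-0.003,0],
  [0,-0.004,0],
  [0,-0.005,0],
  [0,-0.005,0],
], yaw=[0,0,0,0,0,0])

```text
clock: 22.58
ee_pos: [0.5026, -0.0758, 0.0075]
orientation: [[1.0, -0.0, 0.0], [-0.0, -1.0, -0.001], [0.0, 0.001, -1.0]]
wrist_force: [0.7, -0.6, 0.9]
grip_width: 0.0531
grip_force: 0.3
```

Call:
play_rows([
  [0,-0.0005,0],
  [0,-0.001,0],
  [0,-0.0015,0],
  [0,-0.0015,0],
], yaw=[0,0,0,0])

```text
clock: 23.08
ee_pos: [0.5022, -0.0754, 0.0075]
orientation: [[1.0, -0.002, -0.0], [-0.002, -1.0, -0.002], [-0.0, 0.002, -1.0]]
wrist_force: [-0.8, -5.0, 0.4]
grip_width: 0.0535
grip_force: 2.5
```

It resists both ways at about 5 N, so the stone is in the pocket. I'll centre, release and lift.

Call:
play_rows([
  [0,0.0015,0],
  [0,0.0033,0],
  [0,0.0033,0],
], yaw=[0,0,0])

```text
clock: 23.45
ee_pos: [0.5026, -0.0764, 0.0074]
orientation: [[1.0, 0.001, 0.0], [0.001, -1.0, 0.001], [0.0, -0.001, -1.0]]
wrist_force: [0.0, -0.4, 0.9]
grip_width: 0.0529
grip_force: 0.0
```

Call:
play_rows([
  [0,0,0],
  [0,0,0],
  [0,0,0],
  [0,0,-0.005],
  [0,0,-0.015],
  [0,0,-0.035],
  [0,0,-0.06],
  [0,0,-0.09],
  [0,0,-0.09],
], yaw=[0,0,0,0,0,0,0,0,0], fingers=0.72)

```text
clock: 24.58
ee_pos: [0.504, -0.0776, 0.0999]
orientation: [[1.0, -0.0, 0.005], [-0.0, -1.0, -0.001], [0.005, 0.001, -1.0]]
wrist_force: [0.1, 0.2, -0.3]
grip_width: 0.0614
grip_force: 0.0
```

Call:
play_rows([
  [0,0.02,0],
  [0,0.05,0],
  [0,0.08,0],
  [0,0.11,0],
  [0,0.135,0],
  [0,0.143,0],
  [0,0.143,0],
  [0,0.143,0],
], yaw=[0,0,0,0,0,0,0,0], fingers=0)

```text
clock: 25.58
ee_pos: [0.5025, -0.2185, 0.0973]
orientation: [[1.0, 0.002, -0.0], [0.002, -1.0, 0.001], [-0.0, -0.001, -1.0]]
wrist_force: [0.8, -0.7, -0.0]
grip_width: 0.0004
grip_force: 0.0
```

```bash
python3 - <<'E'
from h import *
print(r.sense()['ee_pos'],r.sense()['grip_width'])
for n in('scene','top'):
    im=r.capture(n)[:,:,::-1].copy();cv2.imwrite(f'pics/raw_{n}6.png',im)
    for z in(.031,.036):
        pts=[px(n,np.array([.5024+.026*np.cos(a),-.0777+.026*np.sin(a),z])) for a in np.linspace(0,6.28,40)]
        p=np.array(pts);print(n,z,'pred bbox',p.min(0).round(1),p.max(0).round(1))
    c=px(n,np.array([.5024,-.0777,.031]));u,v=int(c[0]),int(c[1])
    g=cv2.cvtColor(im,cv2.COLOR_BGR2GRAY)
    print(g[v-14:v+15:1,u-16:u+17:2])
E
```

```text
[ 0.50251197 -0.21848943  0.09733245] 0.00041667301670363636
scene 0.031 pred bbox [338.9 200.5] [355.2 210. ]
scene 0.036 pred bbox [338.9 199.2] [355.3 208.7]
[[ 62  61  65  64  62  66  68 117 191 203 204 206 207 223 235 235 163]
 [ 61  61  63  65  64  64  78 173 203 203 205 206 206 235 238 236 167]
 [ 61  62  62  64  64  68 129 194 203 204 206 197 220 238 238 236 167]
 [ 64  63  62  64  64 113 186 199 203 206 206 217 234 238 239 233 167]
 [ 74  65  62  63  77 169 199 202 204 205 200 223 236 238 235 214 162]
 [ 73  66  63  66 129 189 200 203 206 195 156 171 216 235 198 179 152]
 [ 67  67  65 106 184 180 190 202 207 176 105  94 169 204 168 160 137]
 [ 63  64  76 168 187 169 173 188 201 162  68 101 181 172 150 149 133]
 [ 62  64 121 184 173 165 165 170 183 153  63 159 173 144 134 136 134]
 [ 63  99 173 178 166 165 167 172 176 159 115 183 146 132 132 133 132]
 [ 73 165 186 169 165 169 193 211 217 207 174 170 135 132 132 132 114]
 [121 186 174 165 166 195 231 236 238 236 222 181 146 133 132 123  85]
 [172 179 166 165 173 227 242 242 242 242 239 222 165 139 131 115  62]
 [185 169 165 16
[... 2576 characters left out ...]
201 160 253 253 253 253 253 254 253 253 253 167 198 199 121]
 [202 201 200 165 251 253 254 253 253 253 253 253 248 167 200 189 119]
 [200 201 200 185 206 253 254 254 253 253 253 253 223 194 198 175 120]
 [200 200 200 201 131 247 254 253 253 254 254 242 174 199 200 153 119]
 [198 200 199 201 180 165 247 253 253 253 245 188 185 202 201 113 120]
 [200 202 199 201 201 145 162 239 241 234 166 181 200 200 200 117 121]
 [202 202 202 200 200 198 147 137 147 140 172 200 200 201 191 117 122]
 [200 201 202 200 200 201 197 188 180 186 199 200 200 201 175 117 121]
 [201 200 198 200 200 200 200 202 200 198 201 201 200 200 154 115 118]
 [201 200 198 199 201 201 199 201 200 200 201 200 200 202 115 116 120]]
```

The top and scene pixel values match a seated stone: top surface at z≈0.031, centred at about (356,210). Next, descend behind the keeper tab.

Call:
play_rows([
  [0,0,0.01],
  [0,0,0.025],
  [0,0,0.04],
  [0,0,0.05],
  [0,0,0.056],
  [0,0,0.06],
  [0,0,0.06],
], yaw=[0,0,0,0,0,0,0])

```text
clock: 26.55
ee_pos: [0.5024, -0.2203, 0.0374]
orientation: [[1.0, -0.0, -0.0], [-0.0, -1.0, -0.0], [-0.0, 0.0, -1.0]]
wrist_force: [0.2, 0.8, 0.7]
grip_width: -0.0
grip_force: 0.0
```

Call:
play_rows([
  [0,-0.002,0],
  [0,-0.004,0],
  [0,-0.006,0],
  [0,-0.008,0],
  [0,-0.01,0],
  [0,-0.012,0],
  [0,-0.014,0],
  [0,-0.016,0],
  [0,-0.018,0],
  [0,-0.02,0],
  [0,-0.02,0],
], yaw=[0,0,0,0,0,0,0,0,0,0,0])

```text
clock: 27.92
ee_pos: [0.5025, -0.2, 0.0375]
orientation: [[1.0, 0.0, 0.0], [0.0, -1.0, 0.0], [0.0, -0.0, -1.0]]
wrist_force: [-0.2, -0.7, -0.4]
grip_width: 0.0001
grip_force: 0.0
```

Call:
play_rows([
  [0,-0.002,0],
  [0,-0.004,0],
  [0,-0.006,0],
  [0,-0.008,0],
  [0,-0.01,0],
], yaw=[0,0,0,0,0])

```text
clock: 28.55
ee_pos: [0.5024, -0.1908, 0.0375]
orientation: [[1.0, -0.001, 0.0], [-0.001, -1.0, -0.001], [0.0, 0.001, -1.0]]
wrist_force: [-1.2, -3.6, -1.1]
grip_width: 0.0002
grip_force: 1.3
```

```bash
python3 - <<'E'
from h import *
print(r.sense()['ee_pos'],r.sense()['wrist_force'])
a=cv2.imread('pics/raw_scene0.png');b=r.capture('scene')[:,:,::-1].copy();cv2.imwrite('pics/raw_s7.png',b)
for y in(-.135,-.185):print(px('scene',np.array([.502,y,.038])),px('scene',np.array([.502,y,.062])))
g=lambda i:cv2.cvtColor(i,cv2.COLOR_BGR2GRAY)[178:202,350:378:2]
print(g(a));print(g(b))
E
```

```text
[ 0.50239104 -0.19082521  0.03752977] [-1.18720301 -3.63357404 -1.06251085]
[357.40527548 195.35830407] [357.74327434 189.22258504]
[365.86805767 188.66926126] [366.28441497 182.60885364]
[[ 67  67  67  80  79  67  69  64  62  61  63  65  62  61]
 [ 65  64  62  68  70  63  63  62  61  61  61  63  63  61]
 [ 66  65  62  62  62  60  61  62  61  63  62  61  63  62]
 [ 64  63  61  61  60  59  75  63  61  62  62  63  64  65]
 [ 63  61  60  62  62  71 149 112  68  64  62  63  63  65]
 [ 61  62  58  61  62  94 209 204 130  81  61  63  62  62]
 [ 61  61  59  61  61  85 183 217 218 158  65  60  61  60]
 [ 61  70  72  62  61  83 143 177 214 208  81  59  61  61]
 [ 64 122 133  77  61  84 130 138 168 176  74  61  61  62]
 [102 179 189 143  93  88 129 130 134 136  67  62  61  61]
 [171 199 202 193 174 120 130 130 130 127  83  61  60  59]
 [196 203 204 206 188 192 145 129 129 136 157  75  61  61]
 [202 204 206 207 205 228 195 142 129 145 201 122  61  60]
 [204 204 206 210 231 237 229 196 155 145 189 121  69  64]
 [204 206 199 223 237 238 237 228 217 156 174 107 111  78]
 [205 205 196 234 238 238 2
[... 1221 characters left out ...]
4 206 207 172 151 136 130 129 133 125  65  62  62]
 [204 205 207 207 167 160 155 142 131 144 141  77  62  62]
 [204 207 199 221 168 162 161 156 144 145 136  77  75  63]
 [205 205 197 232 168 163 162 160 154 150 127  82  84  60]
 [207 204 229 235 168 163 161 160 151 141 122  82  68  57]
 [205 225 238 233 168 162 161 154 139 129 110  71  58  86]
 [174 199 233 216 164 161 159 139 130 116  86  58  81 134]
 [133 131 191 197 162 161 149 126 125  92  66  56 115 148]
 [ 94  73 162 163 159 158 137 127 112  72  55  82 134 147]
 [ 82 100 181 139 141 144 133 127  92  61  58 115 140 140]
 [125 157 172 132 132 133 133 122  74  54  93 135 140 136]
 [190 170 147 131 132 133 124 108  61  73 127 140 137 136]]
```

Call:
play_rows([
  [0,-0.002,0],
  [0,-0.004,0],
  [0,-0.006,0],
  [0,-0.008,0],
  [0,-0.01,0],
  [0,-0.012,0],
  [0,-0.014,0],
  [0,-0.016,0],
  [0,-0.018,0],
  [0,-0.02,0],
], yaw=[0,0,0,0,0,0,0,0,0,0])

```text
clock: 29.85
ee_pos: [0.5023, -0.1701, 0.0375]
orientation: [[1.0, -0.0, -0.0], [-0.0, -1.0, -0.0], [-0.0, 0.0, -1.0]]
wrist_force: [-0.5, -3.5, 0.7]
grip_width: -0.0001
grip_force: 1.3
```

Call:
play_rows([
  [0,-0.002,0],
  [0,-0.004,0],
  [0,-0.006,0],
  [0,-0.008,0],
  [0,-0.01,0],
  [0,-0.012,0],
  [0,-0.014,0],
  [0,-0.016,0],
  [0,-0.016,0],
], yaw=[0,0,0,0,0,0,0,0,0])

```text
clock: 30.98
ee_pos: [0.5022, -0.1579, 0.0376]
orientation: [[1.0, -0.003, 0.001], [-0.003, -1.0, -0.004], [0.001, 0.004, -1.0]]
wrist_force: [-1.1, -10.1, -1.5]
grip_width: -0.0002
grip_force: 4.8
```

Stopped at 10 N. I'll check from the pictures how far the keeper has come.

```bash
python3 - <<'E'
from h import *
print(r.sense()['wrist_force'])
a=cv2.imread('pics/raw_scene0.png',0);b=cv2.cvtColor(r.capture('scene'),cv2.COLOR_RGB2GRAY);cv2.imwrite('pics/raw_s8.png',b)
for d in(0,.03,.035,.04,.045):print(d,px('scene',np.array([.502,-.185+d,.05])),px('scene',np.array([.502,-.1348+d,.0355])))
print(b[184:214,338:372:2])
t=cv2.cvtColor(r.capture('top'),cv2.COLOR_RGB2GRAY);cv2.imwrite('pics/raw_t8.png',t)
print([px('top',np.array([.502,y,.038])).round(1) for y in(-.0898,-.1348)]);print(t[203:218:2,352:396:2])
E
```

```text
[ -1.06870251 -10.05786974  -1.46427086]
0 [366.07520301 185.65444655] [357.33583625 196.01756553]
0.03 [361.02237595 189.60790293] [352.06678594 200.19082432]
0.035 [360.16626523 190.27773711] [351.1737962  200.89809033]
0.04 [359.30608739 190.95075118] [350.27649303 201.6087695 ]
0.045 [358.44181374 191.62696751] [349.37484554 202.32288626]
[[ 62  61  62  61  62  61  61  61  60  61  44  33  49  83  76  61  61]
 [ 65  62  62  61  61  62  61  70  72  61  43  33  57  83  75  61  60]
 [ 65  63  63  63  61  61  64 122 133  74  43  32  60  83  75  62  62]
 [ 67  64  64  62  61  61 102 180 188 127  68  36  60  84  75  60  61]
 [ 78  70  64  61  61  74 171 199 190 156 133  69  63  83  75  62  62]
 [ 70  71  64  60  62 124 196 204 182 148 156 134  96  87  69  62  62]
 [ 63  65  66  62  96 179 203 204 181 137 144 154 148 132  89  64  61]
 [ 63  62  68  74 169 199 204 205 182 133 133 141 151 186 146  94  66]
 [ 66  63  65 123 197 204 204 207 180 132 131 132 148 200 197 177 104]
 [ 66  64  91 172 202 204 205 205 161 131 130 130 146 202 207 203 176]
 [ 65  73 165 194 202 204 207 196 158 135 129
[... 1467 characters left out ...]
7  64  59  60  45  22  24  30
   37  53  53  46]
 [253 253 253 253 248 248 253 253 246  37  43  38  59  53  27  26  23  22
   35  38  57  48]
 [254 253 254 253 253 240 253 253 226  35  43  28  53  57  32  30  29  22
   26  46  38  53]
 [250 253 253 253 253 222 246 192 194 158 140 121  86  43  21  28  28  34
   22  28  43  39]
 [203 204 202 201 199 170 192 194 192 192 192 191 190 188 149 102 152 118
   58  21  23  47]
 [205 203 203 201 200 176 191 193 193 194 193 189 190 190 172 129 159 145
  168  84  23  45]
 [205 204 204 203 201 172 189 187 186 185 181 179 179 175 170 144 158 178
  178 179  90  45]
 [206 205 203 202 203 191 126 108 100 105 117 128 121 141 142 132 131 130
  127 134  85  43]]
```

The tongue tip is at u≈362 in the top view, against 361.6 predicted at the stop, so the keeper is home. I'll give it a slight extra nudge, then back away.

Call:
play_rows([
  [0,-0.0007,0],
  [0,-0.0014,0],
  [0,-0.0014,0],
  [0,-0.0014,0],
], yaw=[0,0,0,0])

```text
clock: 31.58
ee_pos: [0.5022, -0.1579, 0.0376]
orientation: [[1.0, -0.005, 0.001], [-0.005, -1.0, -0.006], [0.001, 0.006, -1.0]]
wrist_force: [-2.0, -12.2, -2.1]
grip_width: -0.0002
grip_force: 5.9
```

Call:
play_rows([
  [0,0.003,0],
  [0,0.01,0],
  [0,0.02,0],
  [0,0.03,0],
  [0,0.04,-0.01],
  [0,0.06,-0.04],
  [0,0.09,-0.08],
  [0,0.12,-0.12],
  [0,0.15,-0.14],
  [0,0.15,-0.14],
  [0,0.15,-0.14],
  [0,0.15,-0.14],
], yaw=[0,0,0,0,0,0,0,0,0,0,0,0])

```text
clock: 33.08
ee_pos: [0.5021, -0.3011, 0.1767]
orientation: [[1.0, 0.002, -0.002], [0.002, -1.0, 0.002], [-0.002, -0.002, -1.0]]
wrist_force: [-0.4, 0.3, -0.4]
grip_width: 0.0002
grip_force: 0.0
```

```bash
python3 - <<'E'
from h import *
print(r.sense()['ee_pos'],r.sense()['wrist_force'])
t=cv2.cvtColor(r.capture('top'),cv2.COLOR_RGB2GRAY)
print([px('top',np.array([.502,y,.038])).round(1) for y in(-.0898,-.0938)]);print(t[197:224:2,342:392:2])
E
```

```text
[ 0.50207392 -0.30108716  0.17670286] [-0.4086061   0.26265645 -0.39496204]
[array([361.6, 209.7]), array([363.3, 209.7])]
[[193 193 192 193 194 194 192 191 194 194 191 193 193 192 193 211 221 220
  221 205 208 212 213 212 209]
 [193 194 193 192 195 188 216 222 214 189 195 192 192 192 193 213 222 175
  112 172 121 112 113 114 116]
 [195 194 195 195 236 253 253 253 253 251 218 193 194 192 193 210 215 113
  148 156 145 161 127 154  94]
 [195 195 183 246 253 253 253 253 253 251 245 242 248 251 252 252 252 253
  253 244 227 253 226 250 205]
 [195 196 212 253 253 253 253 253 253 246 245 253 253 253 253 253 253 253
  253 160 222 253 228 251 219]
 [195 192 236 253 253 253 253 253 253 253 237 253 253 253 253 253 253 253
  253 162 217 253 224 251 229]
 [194 166 253 253 253 253 253 253 253 253 233 253 253 253 253 253 253 253
  253 167 205 253 227 252 236]
 [195 167 252 253 253 253 253 253 253 253 226 253 253 253 253 253 253 253
  253 164 196 253 233 252 237]
 [197 170 227 253 253 253 253 253 253 253 226 253 253 253 253 253 253 253
  253 168 169 237 228 252 247]
 [195 195 153 253 253 253 253 253 253 253 222 252 252 252 251 250 249 249
  248 167 142 161 244 245 247]
 [197 195 180 200 253 253 253 253 253 253 248 123 105 104 101 115 122 120
  197 136 147 165 162 161 213]
 [195 194 194 173 160 244 253 253 252 243 184 181 194 195 193 192 183 166
  102 127 168 121 126 121 110]
 [194 196 196 196 193 142 133 141 136 167 195 196 197 198 194 204 226 205
   78 106 128  96  96  96  94]
 [195 195 195 196 196 195 196 195 194 196 197 196 195 196 195 201 225 224
  224 224 223 224 224 223 224]]
```

Tongue tip is at u≈362 over the stone's edge, and the arm is clear. I'm handing in.

```bash
python3 -c "
from cell import r
print(r.finish_job())"
```

```text
the job is handed in; nothing more can be done
None
```

I handed the job in at about 33 s: by feel and the camera images, the stone is seated in the pocket and the keeper is fully forward over its edge, with the bystanders untouched; the hand-in returned no verdict.

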